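# Sweep the used small dishes into the discard tray

### The arm

A 6-joint arm with a two-finger parallel gripper is mounted at the origin on the work surface. World frame = base frame: x ahead of the robot, y to its left, z up, the work surface at z = 0. Lengths are in m, angles in degrees, forces in N, time in s.
With the tool pointing down it reaches from about 0.325 to 0.775 m from the base axis. Payload 5.5 kg.
Tool frame: the origin (TCP) lies at the very end of the fingers, on their centre line; the grasp point (between the pads) lies grip_point_offset behind it (grip_point_offset is the distance from the TCP to the grasp point, in m); z points along the fingers, y is the line along which they close (so a half turn about z gives the same grasp; the last joint's range is limited). The gripper opens to 85 mm and grips with 20 to 120 N. Pads are 22 mm wide; open, the fingers measure 114 mm over their backs; the gripper's body (76 mm by 85 mm) begins 54 mm behind the grasp point. The pads swing forward as they close: fully open they stand 13 mm farther back than shut.
Start: joints at [62.756, 5.22, 70.514, -0, 104.267, -3.249], TCP at [0.244, 0.548, 0.2] pointing down, gripper open.
Joint ranges: [-164.24, 164.24], [-49.07, 125.15], [9.68, 141.18], [-86.29, 266.29], [3.28, 154.24], [-151.56, 151.56]. Speed limits (degrees/s): [147.25, 147.25, 172.46, 180, 180, 180].

### API

Orientations are given as a 3x3 rotation matrix whose columns are the frame's x, y, z axes.
In Python, from workcell import sense, camera, camera_model, hand_in, grip_point_offset gives the robot as it stands. The module is installed in compiled form; this text tells all that it offers.
- The arm moves only by the shell command python3 -m jog 'ROWS' [FORCE]. ROWS is JSON, one flat list of numbers, 5 for each row, row after row: the opening, from 0 (shut) to 1 (fully open), then the shift along the tool's x, y, z in cm, then the turn about the tool's z in rad. In form: [grip, x, y, z, yaw, grip, x, y, z, yaw, ...]. A call has 1 to 5 rows; each row shifts and turns the commanded pose from where the row before left it, along the tool's axes as they then stand; what a row does not reach is not made up. A row lasts 1/10 s, in which the tool goes at most 50 mm and 8.59 degrees, less where a joint would pass 70% of its speed; a pose out of reach is approached as far as the arm can. A call with a gripper value outside its range is refused whole. The fingers move at their own pace and stop on an object; FORCE is the grip in N (left out, the last holds). Time passes only in rows, so rows that do not move let the fingers close. It gives the time, the measured TCP pose, the force, the opening and the grip force at its end, in the units of the state.
- sense(): the state, without advancing time (a new reading comes with each control period).
- camera(name): name is "scene" or "top"; returns the picture (420x560x3 uint8, red, green, blue); there is no depth.
- camera_model(name): a dict with "mtx" (3x3 intrinsics, pixels), "xyz" and "attitude" of the camera in the world. Camera axes: x right, y down, z forward; pixel columns grow to the right and rows downward; lengths in m; the calibration is good to about 2 mm. A picture is of the moment at which its call begins. camera_model takes no time and is no camera call.
- hand_in(): hands the job in; it is judged then, once.
The state is a dict: "time": time; "joints": joint angles; "joint_velocities": joint speeds; "effort": joint torques, N m; "tcp_pos": TCP position; "orientation": TCP orientation; "ft_force": force on the tool from outside, world axes, zero at the start; "ft_torque": the same for the moment, N m; "finger_gap": finger opening in m; "finger_force": force on a finger pad.
Only numpy, scipy, OpenCV 4.12 (cv2) and the standard library are available. Lean on these libraries where they do the work, as an engineer would, in place of code of your own. Each camera call takes 0.05 s, during which the arm holds its last target. There are 200 camera calls.

### The job

Clear the three small used petri dishes off the black mat: with closed fingers, push or sweep them over the open side of the riser so that they drop into the open steel discard tray standing against it. Only push them, never pick them up or lift them. Leave the large dish, the jar and the lidded tip box where they are.

Things in the scene. Friction and masses are not known exactly. Their poses are not given: they have to be found in the camera images.
- riser: fixed bench riser, a low block 240 mm (its x) by 340 mm (its y) with a black rubber mat on top, the mat 40 mm above the bench; aluminium lips 6 mm thick and 6 mm above the mat run along its front and back (-x and +x) edges, the left and right (+y and -y) sides are open, without a lip, 170 mm from the centre. Origin: centre of its underside, on the bench; it is turned by up to 0.2 rad either way. Apart from dish_b and dish_c nothing stands in its front half.
- tray: fixed open steel discard tray, 240 mm (its x) by 130 mm (its y), 36 mm high, walls and floor 3 mm, parallel to the riser and standing 1 mm from either its +y or its -y side (this differs from start to start), so its rim lies 4 mm below the mat. Origin: centre of its underside, on the bench.
- dish_a_mid (a point): a small closed petri dish with a pale lid and cream agar, a flat disc 35 mm in diameter and 12 mm high, 10 to 20 g, lying flat on the riser's mat at the start; the point is its centre, half-way up (6 mm above the mat). This one lies in the back half of the riser (+x half) near its middle, between the jar and the large dish, which stand in its way on both sides; the way from it straight towards the riser's front lip is free.
- dish_b_mid (a point): a small closed petri dish with a pale lid and cream agar, a flat disc 35 mm in diameter and 12 mm high, 10 to 20 g, lying flat on the riser's mat at the start; the point is its centre, half-way up (6 mm above the mat). This one lies in the riser's front half, on its -y side.
- dish_c_mid (a point): a small closed petri dish with a pale lid and cream agar, a flat disc 35 mm in diameter and 12 mm high, 10 to 20 g, lying flat on the riser's mat at the start; the point is its centre, half-way up (6 mm above the mat). This one lies in the riser's front half, on its +y side.
- large_dish_mid (a point): the large petri dish, same look but 60 mm in diameter and 15 mm high, loose, to be left alone; stands on the mat in the back half, towards one open side. The point is its centre, half-way up.
- jar_mid (a point): a closed jar with white cap, 42 mm in diameter and 55 mm high, loose, to be left alone; stands on the mat in the back half, on the other side of dish_a from the large dish. The point is its centre, half-way up.
- tipbox: lidded box of pipette tips, 124 mm (its x) by 87 mm (its y) and 58 mm high, loose, 0.35 kg, to be left alone; stands on the bench off the open side of the riser opposite the tray, about 25 mm away from the riser. Origin: centre of its underside.

How it is judged (in metres and radians):
At the end, for the whole second after the job is handed in: All three small dishes are inside the tray, their centres within its walls and below its rim; the large dish, the jar and the tip box are within 15 mm of where they stood (x of dish_a_mid in the frame of tray between -0.117 and 0.117 m and y of dish_a_mid in the frame of tray between -0.062 and 0.062 m and z of each of dish_a_mid, dish_b_mid, dish_c_mid in the frame of tray below 0.036 m and x of dish_b_mid in the frame of tray between -0.117 and 0.117 m and y of dish_b_mid in the frame of tray between -0.062 and 0.062 m and x of dish_c_mid in the frame of tray between -0.117 and 0.117 m and y of dish_c_mid in the frame of tray between -0.062 and 0.062 m and distance of each of large_dish_mid, jar_mid, tipbox from where it was at the start of the episode below 0.015 m); the robot touches nothing.
It fails at once if a small dish is lifted (its centre more than 8 mm above its height on the mat) (height (world z) of any of dish_a_mid, dish_b_mid, dish_c_mid above 0.054 m).
It fails at once if the large dish, the jar or the tip box is shifted by more than 15 mm, or the jar or large dish is tipped (distance of any of large_dish_mid, jar_mid, tipbox from where it was at the start of the episode above 0.015 m or angle between any of large_dish_mid, jar_mid's own z axis and vertical above 0.4 rad).
It also fails if it takes over 54 s, if anything falls off the work surface, if the arm or the gripper's body presses on something with over 40 N, if the wrist force passes 120 N, or if a joint passes its speed limit or range.

## Working session

There is one attempt and no reset: what is moved stays moved. The work goes in short steps, Python scripts to look and compute and a shell command to move; the robot and the scene stay as the last step left them, time stands still between calls to the robot, and variables do not carry over. Pictures are saved under pics/ and viewed, at most 10 in all, crops included, and the job is handed in when it is done.

```bash
mkdir -p pics; python3 - <<'E'
from workcell import *
import cv2
for n in("top","scene"):
    cv2.imwrite(f"pics/{n}0.png",camera(n)[:,:,::-1]); m=camera_model(n); print(n,m)
s=sense(); print(s["time"],s["tcp_pos"],s["orientation"],grip_point_offset)
E
```

```text
top {'mtx': array([[401.03254761,   0.        , 281.23017598],
       [  0.        , 401.03254761, 209.94622004],
       [  0.        ,   0.        ,   1.        ]]), 'xyz': array([0.45358087, 0.01142952, 0.75129177]), 'attitude': array([[-0.01824477, -0.99407898,  0.10711725],
       [-0.99933969,  0.0214977 ,  0.02929209],
       [-0.03142142, -0.10651209, -0.99381481]])}
scene {'mtx': array([[392.74679567,   0.        , 276.66092024],
       [  0.        , 392.74679567, 211.11364275],
       [  0.        ,   0.        ,   1.        ]]), 'xyz': array([ 0.92197726, -0.32494912,  0.47311263]), 'attitude': array([[ 0.70925058,  0.41689124, -0.5684763 ],
       [ 0.70480328, -0.43614904,  0.55948758],
       [-0.01469492, -0.79748086, -0.60316527]])}
0.1 [0.24385612 0.54787301 0.19874184] [[-9.13578938e-01  4.06660614e-01 -8.17380177e-04]
 [ 4.06661423e-01  9.13577577e-01 -1.58047949e-03]
 [ 1.04021440e-04 -1.77628976e-03 -9.99998417e-01]] 0.0187
```

View pics/top0.png

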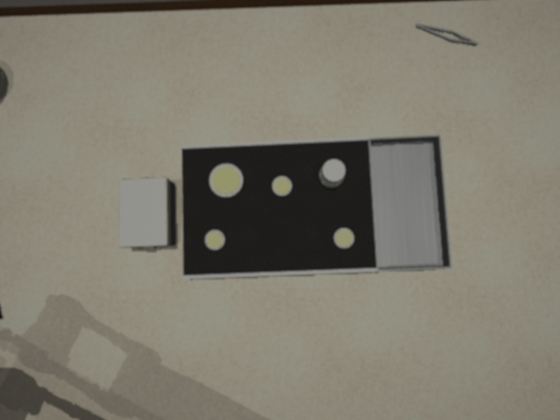

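The top view shows the tray on the riser's right (-y) side. The dishes are a (282,186), b (344,238) and c (215,240). The large dish is at (226,180), the jar cap at (333,173) and the tip box at (145,212).

```bash
cat > h.py <<'E'
from workcell import *
import numpy as np, cv2
def ray(n,px,z):
    m=camera_model(n); d=np.array(m["attitude"])@np.linalg.inv(m["mtx"])@[px[0],px[1],1]
    return m["xyz"]+d*(z-m["xyz"][2])/d[2]
def blobs(img):
    h=cv2.cvtColor(img,cv2.COLOR_RGB2HSV)
    m=cv2.inRange(h,(20,60,120),(40,255,255))
    n,l,st,c=cv2.connectedComponentsWithStats(m)
    return [(c[i].round(1),st[i][4]) for i in range(1,n) if 40<st[i][4]<1500]
E
python3 - <<'E'
from h import *
img=camera("top")
for c,a in blobs(img): print(c,a,ray("top",c,.05).round(4))
g=img.max(2); roi=np.zeros_like(g); roi[135:285,175:385]=(g[135:285,175:385]<60)
cs,_=cv2.findContours(roi,cv2.RETR_EXTERNAL,cv2.CHAIN_APPROX_NONE); c=max(cs,key=cv2.contourArea)
P=np.array([ray("top",p[0],.04)[:2] for p in c]).astype(np.float32)
r=cv2.minAreaRect(P); print("mat",r); print(cv2.boxPoints(r))
for n,p,z in(("jar",(334,171),.095),("jarbase",(331,182),.04),("tipTR",(167,179),.058),("tipBR",(167,246),.058),("matTL",(183,150),.046),("matTR",(369,141),.046),("matBL",(184,276),.046),("matBR",(377,271),.046)): print(n,ray("top",p,z).round(4))
E
```

```text
[225.4 179.7] 518 [0.5855 0.1306 0.05  ]
[281.5 185.3] 141 [0.5731 0.0308 0.05  ]
[344.  237.6] 136 [ 0.4785 -0.0762  0.05  ]
[214.1 239.3] 149 [0.4799 0.1509 0.05  ]
mat ((0.5366818904876709, 0.040505632758140564), (0.22527441382408142, 0.336596816778183), 1.225492000579834)
[[ 0.42047098  0.20635654]
 [ 0.4276699  -0.13016327]
 [ 0.6528928  -0.12534527]
 [ 0.6456939   0.21117453]]
jar [ 0.5873 -0.0579  0.095 ]
jarbase [ 0.5786 -0.0577  0.04  ]
tipTR [0.5878 0.2331 0.058 ]
tipBR [0.4696 0.2316 0.058 ]
matTL [0.6427 0.2083 0.046 ]
matTR [ 0.6503 -0.1272  0.046 ]
matBL [0.4169 0.2047 0.046 ]
matBR [ 0.4199 -0.1314  0.046 ]
```

```bash
python3 -m jog '[0,0,0,0,0.1415,0,0,0,0,0.1415,0,0,0,0,0.1415,0,0,0,0,0.1415,0,0,0,0,0.1415]' 40; python3 -m jog '[0,0,0,0,0.1415,0,0,0,0,0.1415,0,0,0,0,0.1415,0,0,0,0,0,0,0,0,0,0]'; cat >> h.py <<'E'
def go(x,y,z):
    s=sense(); d=s["orientation"].T@(np.array([x,y,z])-s["tcp_pos"]); print("t",round(s["time"],2),"tcp",s["tcp_pos"].round(4),"rows cm",(d*100).round(2),"yawY",np.arctan2(s["orientation"][1,1],s["orientation"][0,1]).round(4),"F",s["ft_force"].round(1))
E
python3 -c "
from h import *
go(.479,-.03,.15)"
```

```text
time: 0.65
tcp_pos: [0.2439, 0.548, 0.1993]
orientation: [[-0.425, 0.905, -0.0], [0.905, 0.425, -0.001], [-0.0, -0.001, -1.0]]
ft_force: [-0.6, -0.6, 0.4]
finger_gap: 0.0116
finger_force: 0.0
time: 1.15
tcp_pos: [0.244, 0.5481, 0.1995]
orientation: [[-0.024, 1.0, -0.0], [1.0, 0.024, -0.0], [-0.0, -0.0, -1.0]]
ft_force: [-0.3, -0.0, 0.5]
finger_gap: -0.0
finger_force: 0.0
t 1.15 tcp [0.244  0.5481 0.1995] rows cm [-58.35  22.12   4.97] yawY 0.0238 F [-0.3 -0.   0.5]
```

```bash
python3 -m jog '[0,-4.2,1.6,0.3,0,0,-4.2,1.6,0.3,0,0,-4.2,1.6,0.3,0,0,-4.2,1.6,0.3,0,0,-4.2,1.6,0.3,0]'>/dev/null; python3 -m jog '[0,-4.2,1.6,0.3,0,0,-4.2,1.6,0.3,0,0,-4.2,1.6,0.3,0,0,-4.2,1.6,0.3,0,0,-4.2,1.6,0.3,0]' >/dev/null; python3 -m jog '[0,-4.2,1.6,0.3,0,0,-4.2,1.6,0.3,0,0,-4.2,1.6,0.3,0,0,-3.5,1.4,0.3,0,0,0,0,0,0]' >/dev/null; python3 - <<'E'
from h import *
go(.479,-.03,.08)
cv2.imwrite("pics/s1.png",cv2.resize(camera("scene"),(784,588))[:,:,::-1])
E
```

```text
t 2.65 tcp [ 0.478  -0.0321  0.1566] rows cm [0.22 0.11 7.66] yawY 0.0179 F [-0.5  0.2  0.2]
```

View pics/s1.png

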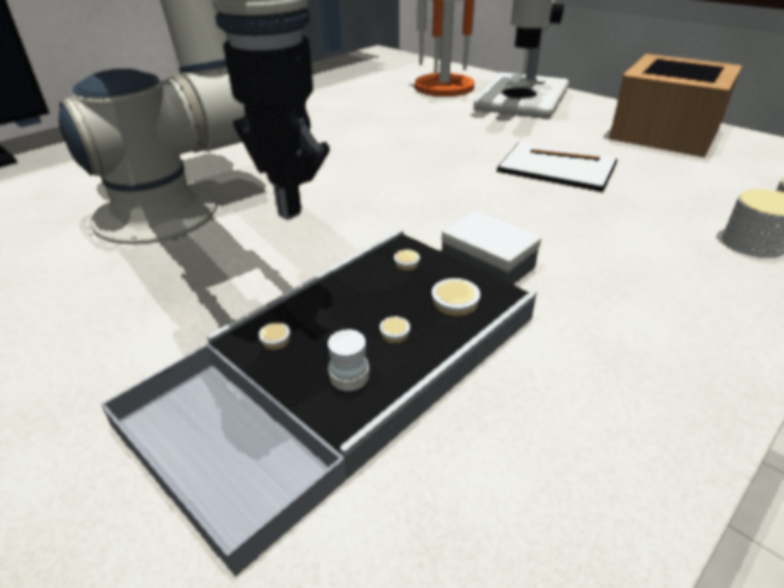

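The scene view shows everything upright, with the tray empty and the shut fingers above the mat near dish b (275,335). Next I lower the fingers beside b.

```bash
python3 -m jog '[0,0.2,0.1,4,0,0,0,0,4,0,0,0,0,2.4,0,0,0,0,0.6,0,0,0,0,0,0]' >/dev/null; python3 - <<'E'
from h import *
go(.479,-.155,.045); print([(c,ray("top",c,.05).round(4)) for c,a in blobs(camera("top"))])
E
```

```text
t 3.2 tcp [ 0.478  -0.0253  0.0475] rows cm [-12.97  -0.19   0.25] yawY 0.0223 F [ 0.9 -1.3  0.3]
[(array([225.6, 179.8]), array([0.5853, 0.1303, 0.05  ])), (array([214. , 239.3]), array([0.4799, 0.1511, 0.05  ]))]
```

```bash
python3 -m jog '[0,-1,0.1,0.25,0,0,-1.2,0,0,0,0,-1.2,0,0,0,0,-1.2,0,0,0,0,-1.2,0,0,0]' >/dev/null; python3 -m jog '[0,-1.2,0,0,0,0,-1.2,0,0,0,0,-1.2,0,0,0,0,-1.2,0,0,0,0,0,0,0,0]' ; python3 - <<'E'
from h import *
go(.479,-.155,.045)
cv2.imwrite("pics/s2.png",cv2.resize(camera("scene"),(784,588))[:,:,::-1])
E
```

```text
time: 4.25
tcp_pos: [0.4816, -0.1337, 0.0452]
orientation: [[-0.018, 1.0, -0.0], [1.0, 0.018, -0.0], [-0.0, -0.0, -1.0]]
ft_force: [0.1, 0.4, -0.4]
finger_gap: 0.0001
finger_force: 0.0
t 4.25 tcp [ 0.4816 -0.1337  0.0452] rows cm [-2.12 -0.3   0.02] yawY 0.0183 F [ 0.1  0.4 -0.4]
```

View pics/s2.png

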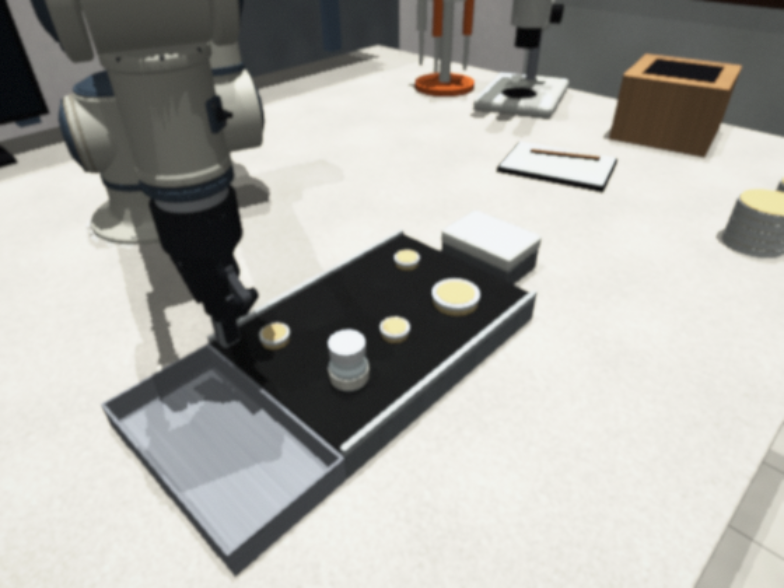

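Dish b is still at (275,335); the finger passed in front of it. I'll compare the scene camera's measurement with the top camera's.

```bash
python3 - <<'E'
from h import *
k=560/784
for n,p,z in(("b",(275,331),.052),("a",(395,325),.052),("c",(407,257),.052),("large",(456,293),.055),("jarcap",(346,341),.095),("tipseen",(228,345),.045),("BRcorner",(211,340),.046),("FLcorner",(402,235),.046),("BLlip",(533,291),.046)): print(n,ray("scene",(p[0]*k,p[1]*k),z).round(4))
for c,a in blobs(camera("scene")): print(c/k,a,ray("scene",c,.052).round(4))
for n in("top","scene"):
  m=camera_model(n); R=np.array(m["attitude"]); q=m["mtx"]@R.T@(sense()["tcp_pos"]-m["xyz"]); print(n,q[:2]/q[2], q[:2]/q[2]/k, R.T@R)
E
```

```text
b [ 0.4783 -0.0746  0.052 ]
a [0.5724 0.0309 0.052 ]
c [0.482  0.1481 0.052 ]
large [0.5869 0.1267 0.055 ]
jarcap [ 0.5895 -0.0586  0.095 ]
tipseen [ 0.4518 -0.1232  0.045 ]
BRcorner [ 0.4309 -0.1328  0.046 ]
FLcorner [0.4288 0.1938 0.046 ]
BLlip [0.6488 0.2084 0.046 ]
[764.54 200.76] 432 [0.7859 0.6648 0.052 ]
[406.14 254.94] 65 [0.4775 0.1511 0.052 ]
[455.28 292.04] 267 [0.5826 0.1309 0.052 ]
[393.82 325.64] 100 [0.5723 0.0291 0.052 ]
[273.28 331.52] 133 [ 0.4776 -0.0765  0.052 ]
top [375.90097307 235.281431  ] [526.2613623  329.39400341] [[ 1.00000000e+00 -7.32479934e-17  2.93147140e-17]
 [-7.32479934e-17  1.00000000e+00 -3.55074666e-17]
 [ 2.93147140e-17 -3.55074666e-17  1.00000000e+00]]
scene [168.11216984 258.07485329] [235.35703778 361.30479461] [[ 1.00000000e+00  9.42165183e-17  5.88922733e-17]
 [ 9.42165183e-17  1.00000000e+00 -1.17091932e-16]
 [ 5.88922733e-17 -1.17091932e-16  1.00000000e+00]]
```

```bash
python3 - <<'E'
from h import *
a=camera("scene")[200:290,110:220]; b=camera("top")[200:290,320:430]
f=lambda i:cv2.resize(np.clip(255*(i/255.)**.45,0,255).astype(np.uint8),(396*1,324))
s=np.hstack([f(a),f(b)]); print(s.shape,sense()["finger_gap"]); cv2.imwrite("pics/s3.png",s[:,:,::-1])
E
```

```text
(324, 792, 3) -0.0002522200133919146
```

View pics/s3.png

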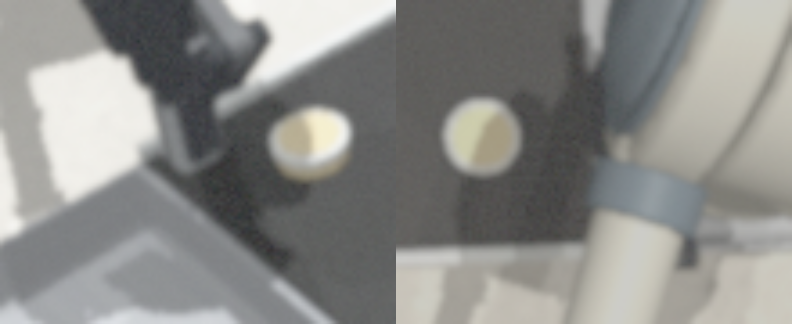

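```bash
python3 -m jog '[0,1,0,0,0,0,0.9,0,0,0,0,0,0,0,0]' >/dev/null; python3 - <<'E'
from h import *
from scipy.optimize import least_squares
m=camera_model("scene");R=np.array(m["attitude"])
pr=lambda p:(lambda q:q[:2]/q[2])(m["mtx"]@R.T@(np.array(p)-m["xyz"]))
print("s1 tip pred",pr([.478,-.0321,.1566]),"seen ~(205.7,154.3)")
for z in (.1566,.165,.17,.18): print(z,ray("scene",(205.7,154.3),z).round(4))
for z in (.045,.05,.055,.06,.065,.07): print(z,ray("scene",(164.2,246.7),z).round(4))
go(.48,-.113,.045)
E
python3 -m jog '[0,0,0,0.3,0,0,0,0,0,0]'
```

```text
s1 tip pred [209.490147  172.0402768] seen ~(205.7,154.3)
0.1566 [ 0.4282 -0.0019  0.1566]
0.165 [ 0.4413 -0.0104  0.165 ]
0.17 [ 0.4491 -0.0155  0.17  ]
0.18 [ 0.4647 -0.0257  0.18  ]
0.045 [ 0.454 -0.122  0.045]
0.05 [ 0.4594 -0.1244  0.05  ]
0.055 [ 0.4649 -0.1268  0.055 ]
0.06 [ 0.4704 -0.1291  0.06  ]
0.065 [ 0.4758 -0.1315  0.065 ]
0.07 [ 0.4813 -0.1339  0.07  ]
t 4.75 tcp [ 0.4813 -0.1115  0.0453] rows cm [-0.14 -0.13  0.03] yawY 0.022 F [-0.8 -0.2 -0.2]
time: 4.95
tcp_pos: [0.4811, -0.113, 0.0418]
orientation: [[-0.02, 1.0, -0.001], [1.0, 0.02, 0.0], [0.0, -0.001, -1.0]]
ft_force: [0.2, -0.3, -0.3]
finger_gap: 0.0002
finger_force: 0.0
```

The visible fingertip fits the reported x and y only at about 25 mm above the reported TCP height, so the finger passed over the dish. I'll lower it and check the force for contact with the mat.

```bash
python3 -m jog '[0,0,0,0.6,0,0,0,0,0.6,0,0,0,0,0,0]' | egrep 'tcp|ft_f'; python3 -m jog '[0,0,0,0.3,0,0,0,0,0,0]'| egrep 'tcp|ft_f'; python3 - <<'E'
from h import *
a=camera("scene")[190:290,110:220]
cv2.imwrite("pics/s4.png",cv2.resize(np.clip(255*(a/255.)**.45,0,255).astype(np.uint8),(660,600))[:,:,::-1])
E
```

```text
tcp_pos: [0.4804, -0.1131, 0.0287]
ft_force: [-0.4, -0.6, -0.4]
tcp_pos: [0.4811, -0.1133, 0.0268]
ft_force: [1.0, 0.5, -0.4]
```

View pics/s4.png

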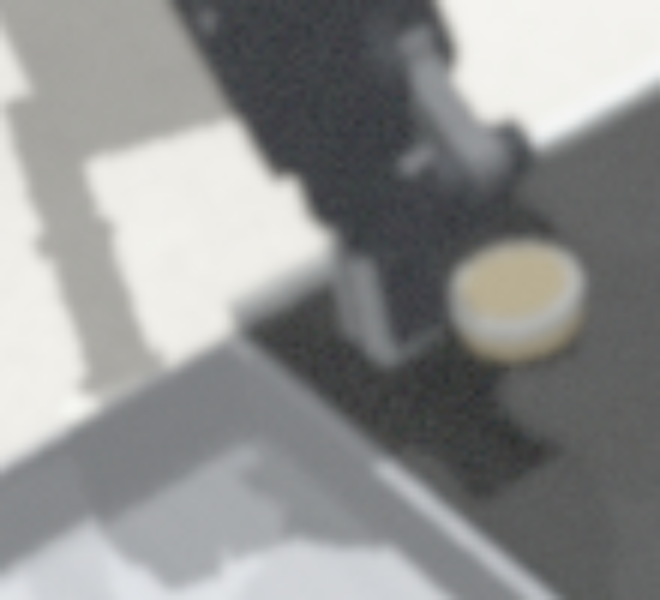

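The fingertip is at about (400,350) in the crop, beside dish b and not touching it. There is no contact force even at a reported z of 27 mm, so I'll lower it further in small steps.

```bash
for i in 1 ; do python3 -m jog '[0,0,0,0.2,0,0,0,0,0,0]' | egrep 'tcp|ft_f'; done; python3 -m jog '[0,0,0,0.2,0,0,0,0,0,0]'| egrep 'tcp|ft_f';python3 - <<'E'
from h import *
for p in((390,360),(440,325),(415,342)):
  for z in(.04,.045,.05,.055): print(z,ray("scene",(110+p[0]/6,190+p[1]/6),z).round(4))
E
```

```text
tcp_pos: [0.4812, -0.1132, 0.0252]
ft_force: [0.2, 0.2, -1.3]
tcp_pos: [0.4811, -0.1132, 0.023]
ft_force: [-0.2, -0.4, 0.1]
0.04 [ 0.4681 -0.1118  0.04  ]
0.045 [ 0.4734 -0.1142  0.045 ]
0.05 [ 0.4786 -0.1167  0.05  ]
0.055 [ 0.4839 -0.1192  0.055 ]
0.04 [ 0.466  -0.0942  0.04  ]
0.045 [ 0.4713 -0.0968  0.045 ]
0.05 [ 0.4766 -0.0995  0.05  ]
0.055 [ 0.4818 -0.1022  0.055 ]
0.04 [ 0.4669 -0.1029  0.04  ]
0.045 [ 0.4722 -0.1055  0.045 ]
0.05 [ 0.4774 -0.1081  0.05  ]
0.055 [ 0.4827 -0.1106  0.055 ]
```

```bash
python3 -m jog '[0,0,0,-3,0,0,4,-0.15,0,0,0,3.8,-0.15,0,0,0,0,0,0,0,0,0,0,3,0]' | egrep 'tcp|ft_f'; python3 -m jog '[0,0,0,0.4,0,0,0,0,0,0,0,-1,0,0,0,0,-1,0,0,0,0,-1.2,0,0,0]'| egrep 'tcp|ft_f';  python3 -m jog '[0,-1.2,0,0,0,0,-1.2,0,0,0]'| egrep 'tcp|ft_f'; python3 - <<'E'
from h import *
for c,a in blobs(camera("scene")): print(c,a,ray("scene",c,.052).round(4))
E
```

```text
tcp_pos: [0.48, -0.0351, 0.0276]
ft_force: [0.6, -0.5, 1.0]
tcp_pos: [0.4781, -0.0685, 0.0206]
ft_force: [-1.0, 1.2, 2.4]
tcp_pos: [0.4786, -0.0923, 0.0205]
ft_force: [0.3, 4.4, 6.4]
[546.2 143.5] 433 [0.7862 0.6645 0.052 ]
[290.  182.3] 66 [0.4778 0.1504 0.052 ]
[325.3 208.6] 268 [0.5827 0.131  0.052 ]
[281.4 232.3] 115 [0.5718 0.0298 0.052 ]
```

```bash
python3 - <<'E'
from h import *
a=camera("scene")[190:290,110:220]
cv2.imwrite("pics/s5.png",cv2.resize(np.clip(255*(a/255.)**.45,0,255).astype(np.uint8),(660,600))[:,:,::-1])
E
```

```text
(no output)
```

View pics/s5.png

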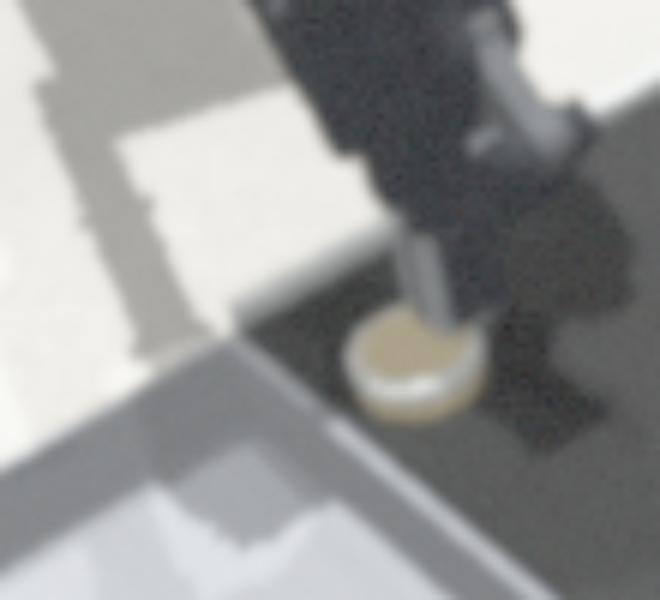

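The tip is resting on the rear part of dish b's lid (418,360) and dragging it, so the fingers end about 31 mm behind the TCP. I'll go back behind the dish and lower by 7 mm more.

```bash
python3 - <<'E'
from h import *
print(ray("scene",(110+416/6,190+352/6),.052))
E
python3 -m jog '[0,0,0,-2,0,0,2.5,0,0,0,0,2.5,0,0,0,0,0,0,0,0,0,0,0,2,0]' | egrep 'tcp|ft_f'; python3 -m jog '[0,0,0,0.4,0,0,0,0,0.3,0,0,0,0,0,0]'| egrep 'tcp|ft_f'; python3 - <<'E'
from h import *
for c,a in blobs(camera("scene")): print(c,a,ray("scene",c,.052).round(4))
E
```

```text
[ 0.48304245 -0.11112902  0.052     ]
tcp_pos: [0.4789, -0.0424, 0.0218]
ft_force: [0.5, 0.2, 0.6]
tcp_pos: [0.4766, -0.042, 0.0121]
ft_force: [0.5, -0.9, 0.3]
[546.1 143.4] 431 [0.7859 0.6648 0.052 ]
[290.1 182.3] 65 [0.478  0.1506 0.052 ]
[325.3 208.6] 267 [0.5827 0.131  0.052 ]
[281.3 232.2] 106 [0.5715 0.0298 0.052 ]
[178.5 246.7] 145 [ 0.4782 -0.1094  0.052 ]
```

```bash
python3 -m jog '[0,-1.2,0.1,0,0,0,-1.2,0,0,0,0,-1.2,0,0,0,0,-1,0,0,0,0,-1,0,0,0]' | egrep 'tcp|ft_f'; python3 - <<'E'
from h import *
for c,a in blobs(camera("scene")): print(c,a,ray("scene",c,.052).round(4))
a=camera("scene")[190:290,110:220]
cv2.imwrite("pics/s6.png",cv2.resize(np.clip(255*(a/255.)**.45,0,255).astype(np.uint8),(660,600))[:,:,::-1])
E
```

```text
tcp_pos: [0.479, -0.0984, 0.0124]
ft_force: [-0.3, -0.8, -0.4]
[546.2 143.5] 432 [0.7862 0.6645 0.052 ]
[290.1 182.3] 68 [0.478  0.1506 0.052 ]
[325.2 208.6] 268 [0.5826 0.1309 0.052 ]
[281.3 232.4] 117 [0.5719 0.0295 0.052 ]
[167.2 255.4] 59 [ 0.4824 -0.1331  0.052 ]
```

View pics/s6.png

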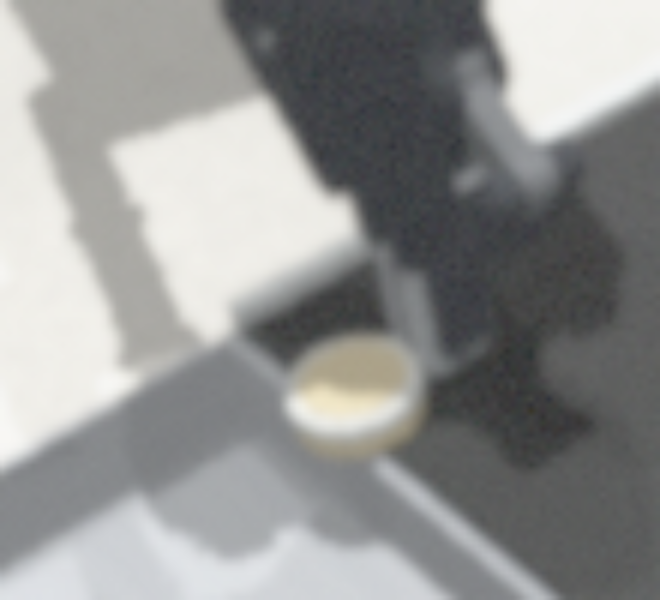

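b is now being pushed squarely and sits half over the edge (355,395). I'll push on, then lift and move behind dish a.

```bash
python3 -m jog '[0,-1.2,0,0,0,0,-1.2,0,0,0,0,-1.2,0,0,0,0,-1.2,0,0,0,0,-1.2,0,0,0]' | egrep 'tcp|ft_f'; python3 -m jog '[0,0,0,-4,0,0,0,0,-4,0,0,4.6,0,0,0,0,4.6,0,0,0,0,4.6,0,0,0]' | egrep 'tcp|ft_f'; python3 - <<'E'
from h import *
for n in("scene","top"):
 for c,a in blobs(camera(n)): print(n,c,a,ray(n,c,.052).round(4),ray(n,c,.015).round(4))
go(.616,.031,.09)
E
```

```text
tcp_pos: [0.4802, -0.1584, 0.0123]
ft_force: [-0.6, -0.1, 0.6]
tcp_pos: [0.4776, -0.0188, 0.0928]
ft_force: [0.5, -0.5, -0.2]
scene [546.3 143.5] 431 [0.7863 0.6646 0.052 ] [0.7744 0.7516 0.015 ]
scene [289.8 182.4] 76 [0.4778 0.1499 0.052 ] [0.4388 0.1916 0.015 ]
scene [324.9 208.5] 276 [0.582  0.1308 0.052 ] [0.5521 0.1708 0.015 ]
scene [281.3 232.1] 110 [0.5714 0.03   0.052 ] [0.5406 0.0612 0.015 ]
scene [148.5 286.8] 263 [ 0.519  -0.1875  0.052 ] [ 0.4836 -0.1754  0.015 ]
top [223.7 179.1] 440 [0.5863 0.1333 0.052 ] [0.5933 0.1398 0.015 ]
top [214.5 239.2] 168 [0.48   0.1498 0.052 ] [0.4814 0.1571 0.015 ]
t 9.75 tcp [ 0.4774 -0.0152  0.0925] rows cm [ 4.26 13.98  0.27] yawY 0.0257 F [-0.3  0.2  0.1]
```

b is in the tray at about (0.484, -0.175). Now behind dish a.

```bash
python3 -m jog '[0,2.1,4.6,0,0,0,2.2,4.6,0,0,0,0,4.7,0,0,0,0,0,0,0,0,0,0,4,0]' | egrep 'tcp|ft_f'; python3 -m jog '[0,0,0,3,0,0,0,0,0.9,0,0,0,0,0,0]' | egrep 'tcp|ft_f';python3 - <<'E'
from h import *
go(.517,.031,.0125)
for c,a in blobs(camera("scene")): print(c,a,ray("scene",c,.052).round(4))
E
```

```text
tcp_pos: [0.6186, 0.0245, 0.0564]
ft_force: [0.7, 0.2, 0.8]
tcp_pos: [0.6132, 0.0248, 0.0124]
ft_force: [-0.8, -0.8, 0.7]
t 10.55 tcp [0.6132 0.0248 0.0124] rows cm [ 0.81 -9.61  0.01] yawY 0.0192 F [-0.8 -0.8  0.7]
[546.2 143.5] 424 [0.7862 0.6645 0.052 ]
[330.3 208.1] 133 [0.5882 0.1384 0.052 ]
[148.5 287. ] 257 [ 0.5194 -0.1877  0.052 ]
```

```bash
python3 -m jog '[0,0.6,0,0,0,0,0.1,-1,0,0,0,0,-1.2,0,0,0,0,-1.2,0,0,0,0,-1.2,0,0]' | egrep 'tcp|ft_f'; python3 -m jog '[0,0,-1.2,0,0,0,0,-1.2,0,0,0,0,-1.2,0,0,0,0,-1,0,0,0,0,0,0,0]' | egrep 'tcp|ft_f';python3 - <<'E'
from h import *
go(.517,.031,.0125)
for n in("scene","top"):
 for c,a in blobs(camera(n)): print(n,c,a,ray(n,c,.052).round(4))
cv2.imwrite("pics/s7.png",cv2.resize(camera("scene"),(784,588))[:,:,::-1])
E
```

```text
tcp_pos: [0.5676, 0.0322, 0.0147]
ft_force: [0.0, 0.1, -0.0]
tcp_pos: [0.5213, 0.0311, 0.0142]
ft_force: [-0.3, -0.4, 0.6]
t 11.6 tcp [0.5213 0.0311 0.0142] rows cm [-0.01 -0.43  0.17] yawY 0.0204 F [-0.3 -0.4  0.6]
scene [546.2 143.5] 431 [0.7862 0.6645 0.052 ]
scene [289.7 182.6] 86 [0.4781 0.1492 0.052 ]
scene [325.2 208.6] 294 [0.5826 0.1309 0.052 ]
scene [148.5 286.8] 264 [ 0.519  -0.1875  0.052 ]
top [394.5 236.6] 222 [ 0.4784 -0.1628  0.052 ]
```

View pics/s7.png

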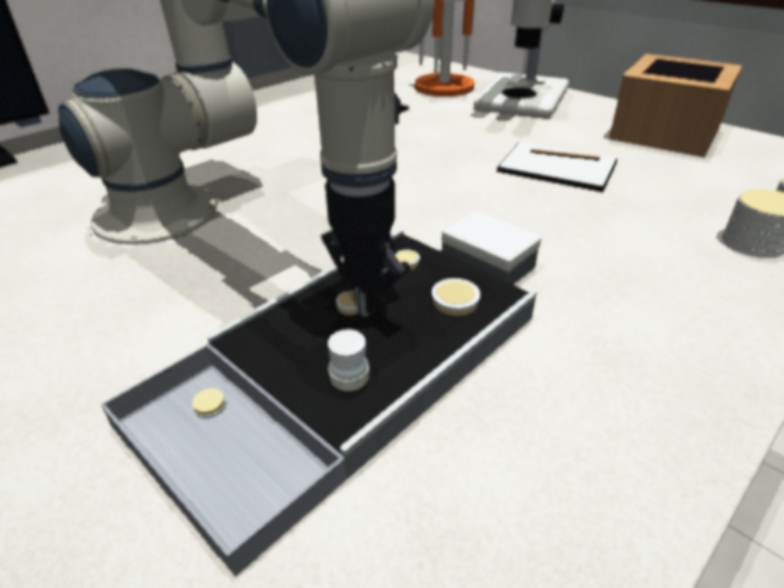

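b lies in the tray (208,402), and dish a (348,300) has been pulled into the front lane. I'll lift off and measure a.

```bash
python3 -m jog '[0,0,0.5,0,0,0,0,0,-4,0,0,4.3,0,0,0,0,0,-3,0,0,0,0,0,0,0]' | egrep 'tcp|ft_f';python3 - <<'E'
from h import *
for n in("scene",):
 for c,a in blobs(camera(n)): print(n,c,a,ray(n,c,.052).round(4))
go(.49,.075,.0125)
E
```

```text
tcp_pos: [0.4943, 0.0743, 0.0522]
ft_force: [-0.2, 0.6, 0.5]
scene [546.2 143.5] 433 [0.7862 0.6645 0.052 ]
scene [289.7 182.6] 78 [0.4781 0.1492 0.052 ]
scene [325.  208.4] 288 [0.5819 0.1311 0.052 ]
scene [251.7 213.3] 66 [0.4977 0.0306 0.052 ]
scene [148.5 286.7] 264 [ 0.5189 -0.1874  0.052 ]
t 12.3 tcp [0.4957 0.0738 0.0528] rows cm [ 0.13 -0.56  4.03] yawY 0.0211 F [0.8 0.5 0.8]
```

```bash
python3 -m jog '[0,0.2,0,3,0,0,0,0,1,0,0,0,0,0,0,0,-1,0,0,0,0,-1.2,0,0,0]' | egrep 'tcp|ft_f';python3 -m jog '[0,-1.2,0,0,0,0,-1.2,0,0,0,0,-1.2,0,0,0,0,-1.2,0,0,0,0,-1.2,0,0,0]' | egrep 'tcp|ft_f';python3 - <<'E'
from h import *
for n in("scene",):
 for c,a in blobs(camera(n)): print(n,c,a,ray(n,c,.052).round(4))
go(.49,-.158,.0125)
E
```

```text
tcp_pos: [0.4975, 0.0527, 0.0145]
ft_force: [0.9, 0.1, 0.2]
tcp_pos: [0.4977, -0.0077, 0.0134]
ft_force: [-0.1, 0.8, 1.4]
scene [546.2 143.5] 428 [0.7862 0.6645 0.052 ]
scene [289.8 182.4] 72 [0.4778 0.1499 0.052 ]
scene [324.7 208.5] 276 [0.5817 0.1305 0.052 ]
scene [148.5 286.8] 262 [ 0.519  -0.1875  0.052 ]
t 13.35 tcp [ 0.4978 -0.0093  0.0133] rows cm [-14.86  -1.06   0.1 ] yawY 0.0188 F [-0.5 -1.6 -0.1]
```

```bash
python3 -m jog '[0,-1.2,0,0,0,0,-1.2,0,0,0,0,-1.2,0,0,0,0,-1.2,0,0,0,0,-1.2,0,0,0]' | egrep 'tcp|ft_f';python3 - <<'E'
from h import *
for n in("scene",):
 for c,a in blobs(camera(n)): print(n,c,a,ray(n,c,.052).round(4))
go(.49,-.158,.0125)
E
```

```text
tcp_pos: [0.4989, -0.0676, 0.0132]
ft_force: [0.1, -0.5, 0.2]
scene [546.2 143.5] 428 [0.7862 0.6645 0.052 ]
scene [290.2 182.2] 60 [0.4779 0.151  0.052 ]
scene [325.2 208.6] 260 [0.5826 0.1309 0.052 ]
scene [191.2 251.4] 49 [ 0.5019 -0.1017  0.052 ]
scene [148.6 286.5] 273 [ 0.5186 -0.1871  0.052 ]
t 13.9 tcp [ 0.4989 -0.0692  0.0133] rows cm [-8.86 -1.06  0.09] yawY 0.0189 F [-0.4 -1.8  0.1]
```

```bash
python3 -m jog '[0,-1.2,0,0,0,0,-1.2,0,0,0,0,-1.2,0,0,0,0,-1.2,0,0,0,0,-1.2,0,0,0]' >/dev/null;python3 -m jog '[0,-1.2,0,0,0,0,-1.2,0,0,0,0,-0.5,0,0,0,0,0,0,0,0,0,0,0,-4,0]' | egrep 'tcp|ft_f'; python3 -m jog '[0,4.6,0,-1,0,0,4.6,0,0,0,0,4.6,0,0,0,0,4.6,0,0,0,0,4.6,0,0,0]' | egrep 'tcp|ft_f'; python3 - <<'E'
from h import *
for n in("scene",):
 for c,a in blobs(camera(n)): print(n,c,a,ray(n,c,.052).round(4),ray(n,c,.015).round(4))
go(.48,.194,.063)
E
```

```text
tcp_pos: [0.4969, -0.154, 0.0473]
ft_force: [-0.3, 0.4, -0.3]
tcp_pos: [0.4957, 0.0767, 0.0635]
ft_force: [0.0, -1.1, 0.1]
scene [546.2 143.5] 434 [0.7862 0.6645 0.052 ] [0.7742 0.7514 0.015 ]
scene [289.7 182.7] 79 [0.4784 0.149  0.052 ] [0.4394 0.1906 0.015 ]
scene [325.  208.4] 283 [0.5819 0.1311 0.052 ] [0.5521 0.1712 0.015 ]
scene [157.5 286.3] 529 [ 0.5275 -0.178   0.052 ] [ 0.4928 -0.1651  0.015 ]
t 15.45 tcp [0.495  0.0834 0.0635] rows cm [11.09 -1.22  0.11] yawY 0.0253 F [-1.8  4.7  0.1]
```

```bash
python3 -m jog '[0,4,-0.6,0,0,0,4,-0.6,0,0,0,3,0,0,0,0,0,0,0,0,0,0,0,3,0]' | egrep 'tcp|ft_f'; python3 - <<'E'
from h import *
for n in("scene","top"):
 for c,a in blobs(camera(n)): print(n,c,a,ray(n,c,.052).round(4))
go(.48,.194,.0125)
cv2.imwrite("pics/s8.png",cv2.resize(camera("scene")[120:420,70:470],(800,600))[:,:,::-1])
E
```

```text
tcp_pos: [0.4847, 0.1858, 0.0376]
ft_force: [0.1, -0.5, -0.4]
scene [546.1 143.4] 437 [0.7859 0.6648 0.052 ]
scene [324.9 208.4] 288 [0.5818 0.131  0.052 ]
scene [157.5 286.2] 528 [ 0.5273 -0.1779  0.052 ]
top [225.5 180. ] 534 [0.5846 0.1301 0.052 ]
top [387.1 223.7] 246 [ 0.501  -0.1511  0.052 ]
top [394.8 237.9] 193 [ 0.4762 -0.1632  0.052 ]
t 16.05 tcp [0.4794 0.1832 0.0295] rows cm [1.08 0.09 1.69] yawY 0.0206 F [-1.  -0.5 -0.6]
```

View pics/s8.png

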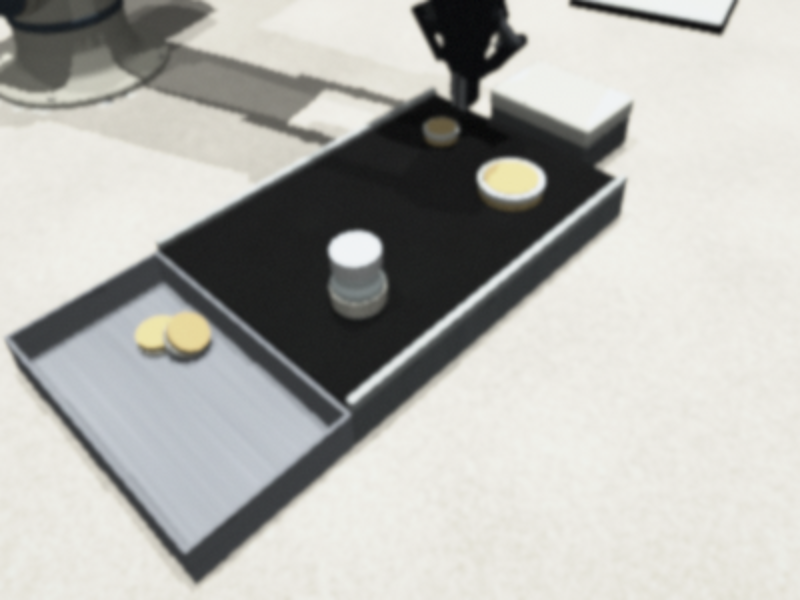

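a (188,335) and b (158,335) lie in the tray, partly overlapping, and c (441,130) is ready. I'll push c with a slight yaw so it lands beside them, nearer the front.

```bash
python3 -m jog '[0,0.8,0.2,0,0,0,0,0,0,0.1,0,0,0,1.6,0,0,0,0,0,0,0,-1,0,0,0]' | egrep 'tcp|ft_f'; python3 -m jog '[0,-1.2,0,0,0,0,-1.2,0,0,0,0,-1.2,0,0,0,0,-1.2,0,0,0,0,-1.2,0,0,0]' | egrep 'tcp|ft_f';  python3 -m jog '[0,-1.2,0,0,0,0,-1.2,0,0,0,0,-1.2,0,0,0,0,-1.2,0,0,0,0,-1.2,0,0,0]' | egrep 'tcp|ft_f'; python3 - <<'E'
from h import *
for n in("scene","top"):
 for c,a in blobs(camera(n)): print(n,c,a,ray(n,c,.052).round(4))
go(.48,.194,.0125)
E
```

```text
tcp_pos: [0.4825, 0.1824, 0.0166]
ft_force: [-0.0, -0.4, 0.2]
tcp_pos: [0.4782, 0.1212, 0.0175]
ft_force: [0.8, 0.7, -0.0]
tcp_pos: [0.4733, 0.0616, 0.0173]
ft_force: [-0.8, 0.2, -0.7]
scene [546.1 143.4] 435 [0.7859 0.6648 0.052 ]
scene [325.1 208.5] 275 [0.5823 0.131  0.052 ]
scene [157.5 286.3] 527 [ 0.5275 -0.178   0.052 ]
top [225.3 177.3] 409 [0.5895 0.1304 0.052 ]
top [387.2 223. ] 213 [ 0.5022 -0.1513  0.052 ]
top [395.4 237.9] 178 [ 0.4762 -0.1642  0.052 ]
t 17.7 tcp [0.4733 0.0612 0.0173] rows cm [13.29 -0.41  0.47] yawY -0.0816 F [ 0.3  0.5 -0.1]
```

```bash
python3 -m jog '[0,0,0,0.3,0,0,0,0,0,0]' | egrep 'tcp|ft_f'; python3 -m jog '[0,-1.2,0,0,0,0,-1.2,0,0,0,0,-1.2,0,0,0,0,-1.2,0,0,0,0,-1.2,0,0,0]' | egrep 'tcp|ft_f';  python3 -m jog '[0,-1.2,0,0,0,0,-1.2,0,0,0,0,-1.2,0,0,0,0,-1.2,0,0,0,0,-1.2,0,0,0]' | egrep 'tcp|ft_f'; python3 - <<'E'
from h import *
for n in("scene","top"):
 for c,a in blobs(camera(n)): print(n,c,a,ray(n,c,.052).round(4))
h=cv2.cvtColor(camera("scene"),cv2.COLOR_RGB2HSV); m=cv2.inRange(h,(10,60,60),(40,255,255)); n,l,st,c=cv2.connectedComponentsWithStats(m)
for i in range(1,n):
  if st[i][4]>25: print("dim",c[i].round(1),st[i][4],ray("scene",c[i],.052).round(4))
go(.48,-.158,.0125)
E
```

```text
tcp_pos: [0.4731, 0.0629, 0.0137]
ft_force: [-1.0, 0.2, 0.1]
tcp_pos: [0.4685, 0.0015, 0.0144]
ft_force: [-0.3, -0.7, 0.4]
tcp_pos: [0.4637, -0.058, 0.0143]
ft_force: [-0.7, -0.9, 0.2]
scene [546.1 143.5] 434 [0.786  0.6643 0.052 ]
scene [325.2 208.6] 265 [0.5826 0.1309 0.052 ]
scene [157.1 286.1] 537 [ 0.5268 -0.1782  0.052 ]
top [225.5 179.6] 520 [0.5853 0.1301 0.052 ]
dim [312.7  13.1] 165 [-0.5628  1.4316  0.052 ]
dim [334.2  12. ] 151 [-0.4937  1.5263  0.052 ]
dim [480.   75.1] 4510 [0.487  1.0286 0.052 ]
dim [317.4  60.2] 577 [-0.0031  0.805   0.052 ]
dim [404.6 109.9] 84 [0.4564 0.6184 0.052 ]
dim [546.1 143.5] 429 [0.786  0.6646 0.052 ]
dim [325.3 208.6] 267 [0.5827 0.131  0.052 ]
dim [324.9 222.1] 81 [0.6068 0.1005 0.052 ]
dim [182.5 235.1] 139 [ 0.4588 -0.0887  0.052 ]
dim [184.4 245.4] 33 [ 0.4823 -0.101   0.052 ]
dim [157.3 286.3] 548 [ 0.5273 -0.1782  0.052 ]
t 19.05 tcp [ 0.4637 -0.0577  0.0142] rows cm [-9.87  2.44  0.17] yawY -0.0814 F [ 0.2 -0.8 -0.9]
```

c is at (0.459, -0.089), centred on the finger. I'll finish the push and lift.

```bash
python3 -m jog '[0,-1.2,0,0,0,0,-1.2,0,0,0,0,-1.2,0,0,0,0,-1.2,0,0,0,0,-1.2,0,0,0]' >/dev/null;  python3 -m jog '[0,-1.2,0,0,0,0,-1.2,0,0,0,0,-1.6,0,0,0,0,0,0,0,0,0,0,0,0,0]' | egrep 'tcp|ft_f'; python3 -m jog '[0,0,0,-4,0,0,3,0,-4,0,0,4,0,-4,0,0,4,0,0,0,0,0,0,0,0]' | egrep 'tcp|ft_f'; python3 - <<'E'
from h import *
for n in("scene","top"):
 for c,a in blobs(camera(n)): print(n,c,a,ray(n,c,.052).round(4),ray(n,c,.015).round(4))
print(sense()["time"])
cv2.imwrite("pics/s9.png",cv2.resize(camera("scene")[120:420,70:470],(800,600))[:,:,::-1])
E
```

```text
tcp_pos: [0.4557, -0.1569, 0.0142]
ft_force: [-0.2, 0.9, -1.0]
tcp_pos: [0.4652, -0.0474, 0.1315]
ft_force: [0.6, 0.5, -1.5]
scene [546.1 143.5] 435 [0.786  0.6643 0.052 ] [0.7741 0.7512 0.015 ]
scene [325.  208.5] 278 [0.5821 0.1309 0.052 ] [0.5523 0.171  0.015 ]
scene [146.  269.9] 161 [ 0.4866 -0.1725  0.052 ] [ 0.4483 -0.1592  0.015 ]
scene [157.  285.9] 543 [ 0.5263 -0.1781  0.052 ] [ 0.4916 -0.1652  0.015 ]
top [225.6 179.8] 529 [0.5849 0.1299 0.052 ] [0.5919 0.1362 0.015 ]
20.65
```

View pics/s9.png

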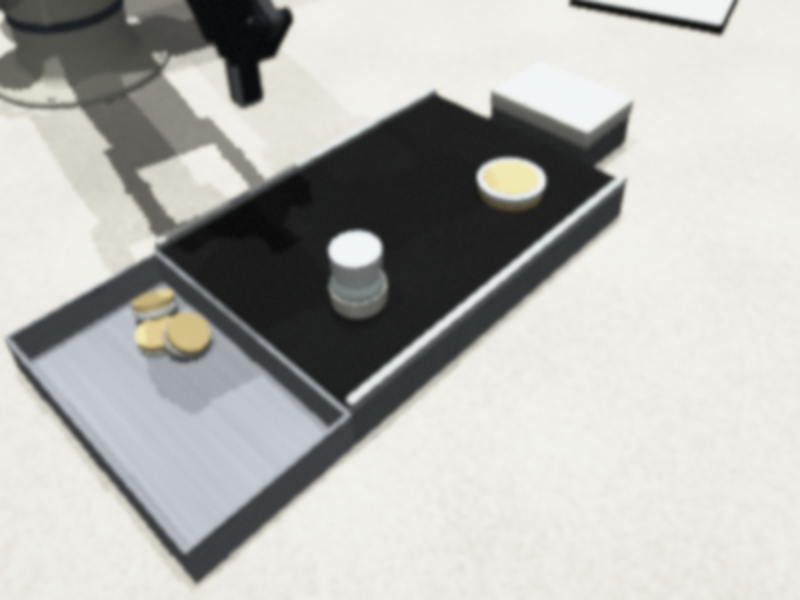

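All three small dishes are in the tray: c leans at (154,302), b is at (155,336) and a at (188,335), all below the rim. The large dish, jar and tip box haven't moved, and the arm is clear.

```bash
python3 -c "
from workcell import *
print(hand_in())"
```

```text
the job is handed in; nothing more can be done
None
```

All three small dishes were pushed into the discard tray and I handed the job in at about 20.7 s; in the last camera view the large dish, jar and tip box stood where they started, but `hand_in()` gave no verdict.

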